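# Two lumps in the mug

## Task

Stand the white mug of coffee upright on the counter, its mouth centred under the spout of the sugar-lump dispenser, and let go of it. Then give the dispenser's knob two full strokes, pressing it gently right down to its stop by feel and letting it all the way up each time, so that exactly two lumps drop into the coffee. Do not lean hard on the dispenser, never tip the mug over, leave it standing under the spout, and leave the other things on the counter alone.

Things in the scene. Friction and masses are not known exactly. Their poses are not given: they have to be found in the camera images.
- dispenser: sugar-lump dispenser, fixed to the counter: foot, column, a long closed steel head (34 mm wide, z 115 to 142 mm, x -36 to +90 mm) that overhangs to its front, a clear magazine on the head, a black palm knob behind the magazine. Origin on the counter; its own -x is its front, z up; offsets below are in its frame. More than 20 N from the robot damages it
- knob_axis (a point): point on the knob's axis, x +64 mm, y 0, 204 mm above the counter (fixed, does not move with the knob). The knob is 36 mm across, flat on top. Its top rests 204 to 224 mm above the counter: how far it is screwed on its stem differs each time and is not measured. It travels 20 mm straight down against a spring (2 N at first, 6 N at the end) to a rigid inner stop
- magazine (a point): bottom of the square clear magazine, x +12 mm, z 119 mm; the magazine is 30 mm wide, its black cap 35 mm, top at z 208 mm. A shuttle under it moves with the knob and carries the lowest lump to the spout; the lump drops only in about the last 1 mm of the stroke, so hold at the stop for half a second. Only when the knob is right up does the next lump fall into the shuttle
- foot (a point): centre of the dispenser's round foot on the counter, x +70 mm; foot 100 mm across, 13 mm high; on it the round column, 33 mm thick (52 mm at its base), centre x +66 mm, up to the head
- spout (a point): centre of the spout's lower rim under the head, 109 mm above the counter (14 mm above the rim of a mug standing there), 14 mm in front (-x) of the dispenser's origin; the hole is 25 mm square and the black skirt round it 32 mm square
- coffee_mug: white mug of black coffee with a small leaf pattern (the coffee is only a look; inside it is empty), 92 mm across, 95 mm tall, about 0.27 kg, standing upright. Origin on the counter, in the middle of its footprint with the handle: the mug's axis is 17 mm from it along its own +y, and the handle stands out along its own -y to 63 mm from the origin
- mug_handle (a point): point in the outer bow of the mug's handle, 54 mm from the mug's origin along its own -y (71 mm from its axis), 60 mm above its underside. The bow is 12 mm thick in the mug's own x, lies 44 to 63 mm along -y and z 30 to 80 mm, and can be pinched here from above, the fingers closing along the mug's x; held so the mug droops if lifted, but it slides easily along the counter
- mug_mouth (a point): centre of the mug's mouth, on its axis, 95 mm above its underside; the inside is about 80 mm across
- lump1: white sugar lump, 22 x 22 x 18 mm, 12 g; origin in the centre of its underside. The lowest, in the shuttle at the start (z 119 mm): first to drop
- lump2: white sugar lump, 22 x 22 x 18 mm, 12 g; origin in the centre of its underside. Second from below in the magazine: second to drop
- lump3: white sugar lump, 22 x 22 x 18 mm, 12 g; origin in the centre of its underside. Third from below: stays in the dispenser
- lump4: white sugar lump, 22 x 22 x 18 mm, 12 g; origin in the centre of its underside. Top one: stays in the dispenser
- blue_mug: blue mug standing upside down, 89 mm across, 121 mm tall; stays where it is
- tin_a: closed food tin, 76 mm across, 110 mm tall; stays where it is
- pepper_mill: turned wooden pepper mill, 58 mm across, 170 mm tall; stays where it is
- salt_shaker: small glass salt shaker, 44 mm across, 90 mm tall; stays where it is
- teaspoon_a: metal teaspoon lying flat, 130 mm long; stays where it is
- click_pen: pen lying flat, 145 mm long; stays where it is
Not all that is in view belongs to the job. What is shaped like the coffee_mug but pink is not meant.

How it is judged:
On the way, in this order (a step that is already met when the one before it is completed fails the run):
1. the mug stands upright on the counter under the spout and is let go (horizontal distance between mug_mouth and spout below 0.025 m and angle between coffee_mug's own z axis and vertical below 0.1 rad and height (world z) of coffee_mug below 0.006 m and contact force between each of the arm, the fingers and coffee_mug below 0.1 N), for 0.2 s.
2. the first full stroke has dropped one lump into the mug (horizontal distance between lump1 and mug_mouth below 0.045 m and height (world z) of lump1 below 0.06 m and not (horizontal distance between lump2 and mug_mouth below 0.045 m and height (world z) of lump2 below 0.06 m)), for 0.2 s.
3. the second full stroke has dropped the second lump into the mug (horizontal distance between each of lump1, lump2 and mug_mouth below 0.045 m and height (world z) of each of lump1, lump2 below 0.06 m), for 0.2 s.
At the end, for the whole second after the job is handed in: The mug stands upright (within 0.1 rad) and still on the counter, its mouth within 25 mm of the spout's centre seen from above, with the two lowest lumps lying in it; the other two lumps are still in the dispenser, back under the magazine (all of step 3 and horizontal distance between mug_mouth and spout below 0.025 m and angle between coffee_mug's own z axis and vertical below 0.1 rad and height (world z) of coffee_mug below 0.006 m and height (world z) of each of lump3, lump4 above 0.115 m and horizontal distance between each of lump3, lump4 and dispenser below 0.018 m and linear speed of coffee_mug below 0.02 m/s and linear speed of each of lump1, lump2 below 0.03 m/s); the robot touches nothing.
It fails at once if the robot presses or pushes on the dispenser with more than 20 N (contact force between any of the arm, the fingers and dispenser above 20 N).
It fails at once if the mug is tipped over (angle between coffee_mug's own z axis and vertical above 0.6 rad).
It fails at once if another thing on the counter is moved by more than 30 mm (distance of any of blue_mug, tin_a, pepper_mill, salt_shaker, teaspoon_a, click_pen from where it was at the start of the episode above 0.03 m).
It also fails if it takes over 67 s, if anything falls off the work surface, if the arm or the gripper's body presses on something with over 40 N, if the wrist force passes 120 N, or if a joint passes its speed limit or range.

## Robot

A 6-joint arm with a two-finger parallel gripper is mounted at the origin on a cart in front of the work surface, level with it; the furniture and walls round the work are solid. World frame = base frame: x ahead of the robot, y to its left, z up, the work surface at z = 0. Lengths are in m, angles in rad, forces in N, time in s.
With the tool pointing down it reaches from about 0.2 to 0.875 m from the base axis. Payload 3.4 kg.
Tool frame: the origin (TCP) lies midway between the tips of the shut fingers; the grasp point (between the pads) lies 19 mm behind it; z points along the fingers, y is the line along which they close (so a half turn about z gives the same grasp; the last joint's range is limited). The gripper opens to 94 mm and grips with 3 to 60 N. Pads are 16 mm wide; open, the fingers measure 119 mm over their backs; the gripper's body (75 mm by 177 mm) begins 78 mm behind the grasp point.
Start: joints at [1.204, 0.276, 1.505, -0, 1.361, -0.121], TCP at [0.14, 0.558, 0.205] pointing down, gripper open.
Joint ranges: [-2.89, 2.89], [-0.75, 2.08], [0.22, 2.7], [-1.18, 4.32], [0.11, 2.71], [-2.7, 2.7]. Speed limits (rad/s): [2.57, 2.57, 3.14, 3.14, 3.14, 3.14].

## Interface

Orientations are given as a 3x3 rotation matrix whose columns are the frame's x, y, z axes.
In Python, from bench import sense, cams, ticket, spotter gives the robot as it stands.
- The arm moves only by the shell command python3 -m handwheel 'ROWS' [FORCE]. ROWS is JSON, a list of rows, each a list of 7 numbers: the shift along the tool's x, y, z each as a share of 15 cm, from -1 to 1, then the turn, a rotation vector about the tool's x, y, z each as a share of 0.5 rad, from -1 to 1, then the opening, from 0 (shut) to 1 (fully open). A call has 1 to 20 rows; each row is the pose to reach, as a shift and turn from the pose commanded when the call began, along the tool's axes at that moment; what a row does not reach only later rows make up. A row lasts 1/8 s, in which the tool goes at most 62.5 mm and 10.7 degrees, less where a joint would pass 70% of its speed; a pose out of reach is approached as far as the arm can. A call with a number of a shift or a turn outside -1 to 1 is refused whole. A call with a gripper value outside its range is refused whole. The fingers move at their own pace and stop on an object; FORCE is the grip in N (left out, the last holds). Time passes only in rows, so rows that repeat a pose let the fingers close. It gives the time, the measured TCP pose, the force, the opening and the grip force at its end, in the units of the state.
- sense(): the state, without advancing time (a new reading comes with each control period).
- cams.camera(name): name is "scene" or "top" or "wrist"; returns a dict with "image" (420x560x3 uint8, blue, green, red), "vertical_fov" (degrees; the focal length in pixels is half the picture's height over the tangent of half this angle, whatever the lens; pixels are square), "cx", "cy" (the principal point, pixels), "extrinsics" (4x4, takes a point from camera to world coordinates); the wrist camera has in their place "mount" (4x4, takes a point from camera to tool coordinates, whose origin is the TCP and whose axes are the flange's). Camera axes: x right, y down, z forward; pixel columns grow to the right and rows downward; lengths in m; the calibration is good to about 2 mm. A picture is of the moment at which its call begins: read the wrist's pose just before it. There is no depth.
- ticket.hand_in(): hands the job in; it is judged then, once.
Trained networks look in a picture, given as the dict that the camera call returned (one of the last four; its "shot" number tells which), for a name from the list of things; names that differ only in an ending like _2 or _b are one class to them, and where a whole thing is asked for, a point or a joint stands for the part that bears it (a point fixed in the world has none). Each returns a list of dicts, best first, with "p" (0 to 1); they miss things now and then, are a little off and sometimes report something else, mostly with a low value. They report only what shows in the picture. A call takes as long as a camera call. They do not tell look-alikes from the thing itself.
- spotter.masks_of(query, picture): "pixels" (420x560 bool, what is visible of it) and "pixel" ([column, row] in pixels, amid what is visible of it).
The state is a dict: "clock": time; "q": joint angles; "qd": joint speeds; "joint_torque": joint torques, N m; "eef_pos": TCP position; "tcp_rot": TCP orientation; "contact_force": force on the tool from outside, world axes, zero at the start; "moment": the same for the moment, N m; "finger_gap": finger opening in m; "finger_force": force on a finger pad.
Only numpy, scipy, OpenCV 4.12 (cv2) and the standard library are available. Lean on these libraries where they do the work, as an engineer would, in place of code of your own. Each camera call takes 0.05 s, during which the arm holds its last target. There are 200 camera calls.

## Working session

There is one attempt and no reset: what is moved stays moved. The work goes in short steps, Python scripts to look and compute and a shell command to move; the robot and the scene stay as the last step left them, time stands still between calls to the robot, and variables do not carry over. Pictures are saved under pics/ and viewed, at most 10 in all, crops included, and the job is handed in when it is done.

```bash
ls; mkdir -p pics; python3 - <<'E'
from bench import sense, cams, spotter
import cv2,numpy as np
s=sense();print(s['clock'],s['eef_pos'],s['tcp_rot'])
ims=[]
for n in ['scene','top']:
    c=cams.camera(n);cv2.imwrite(f'pics/{n}0.png',c['image'])
    print(n,c['vertical_fov'],c['cx'],c['cy'],np.round(c['extrinsics'],3).tolist())
    np.savez(f'{n}0.npz',**{k:v for k,v in c.items()})
    for q in ['coffee_mug','dispenser','mug_handle','knob_axis','spout']:
        try:
            r=spotter.masks_of(q,c)
            for d in r[:3]: 
                ys,xs=np.where(d['pixels']);print(q,round(d['p'],2),d['pixel'],d['pixels'].sum(),xs.min(),xs.max(),ys.min(),ys.max())
        except Exception as e: print(q,e)
E
```

```text
pics
0.0 [0.13972115 0.55719104 0.20463291] [[-9.69944874e-01  2.43324003e-01 -6.09071151e-04]
 [ 2.43324697e-01  9.69943440e-01 -1.67798835e-03]
 [ 1.82469724e-04 -1.77575825e-03 -9.99998407e-01]]
scene 48.06881334367852 283.4342601174997 213.61423185769962 [[-0.91, -0.286, 0.299, 0.23], [-0.413, 0.663, -0.624, 0.823], [-0.02, -0.692, -0.721, 1.015], [0.0, 0.0, 0.0, 1.0]]
coffee_mug 0.84 [223.3, 318.3] 1874 202 256 291 342
coffee_mug 0.57 [310.3, 282.4] 1566 286 332 260 308
coffee_mug 0.27 [296.6, 169.9] 1816 277 325 136 203
dispenser 0.91 [296.7, 168.7] 1684 276 325 136 202
dispenser 0.63 [301.3, 387.3] 300 296 305 357 415
mug_handle 0.87 [222.1, 316.6] 1650 203 254 293 341
mug_handle 0.69 [313.5, 282.4] 1570 286 332 260 308
knob_axis 0.97 [297.5, 172.3] 1633 277 325 136 201
spout 0.65 [298.9, 173.6] 1765 276 325 136 202
top 48.13328831762571 283.11543275653617 209.78544870792916 [[0.025, -0.997, 0.067, 0.53], [-1.0, -0.025, 0.008, 0.076], [-0.006, -0.068, -0.998, 1.356], [0.0, 0.0, 0.0, 1.0]]
coffee_mug 0.95 [245.7, 266.4] 978 222 262 249 283
coffee_mug 0.89 [185.8, 208.5] 1113 167 202 190 236
dispenser 0.75 [367.0, 201.3] 1400 349 386 180 233
mug_handle 0.82 [242.1, 262.3] 1077 222 263 249 284
mug_handle 0.68 [187.3, 207.1] 1099 167 202 190 236
mug_handle 0.57 [254.3, 142.8] 730 240 268 130 163
knob_axis 0.97 [368.4, 199.1] 1338 349 386 180 232
knob_axis 0.56 [297.4, 158.5] 425 286 305 145 171
spout 0.78 [371.6, 200.5] 1347 349 386 180 232
```

View pics/scene0.png

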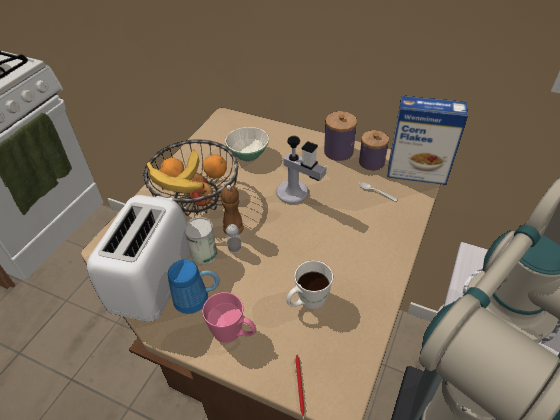

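View pics/top0.png

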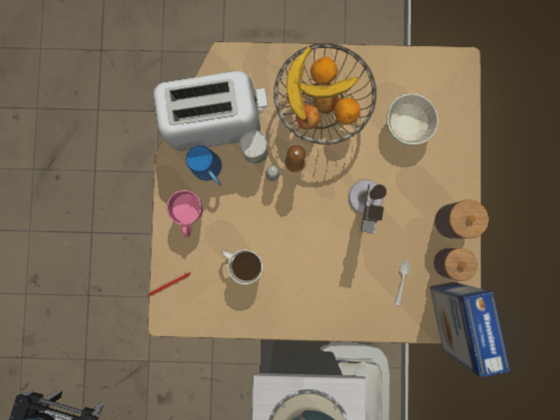

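Candidates for the mug are white (top 245,266; scene 313,285) and pink (top 185,208; scene 226,317). The white one with black coffee fits. I'll confirm it in an enlarged crop together with the dispenser.

```bash
python3 - <<'E'
import cv2,numpy as np
t=cv2.imread('pics/top0.png');s=cv2.imread('pics/scene0.png')
def crop(im,c,r,w,h,k=5):
    o=cv2.resize(im[r:r+h,c:c+w],None,fx=k,fy=k,interpolation=cv2.INTER_CUBIC)
    for i in range(0,w,10): cv2.putText(o,str(c+i),(i*k,8),0,.3,(0,0,255),1);cv2.line(o,(i*k,0),(i*k,4),(0,0,255))
    for i in range(0,h,10): cv2.putText(o,str(r+i),(0,i*k+4),0,.3,(0,0,255),1)
    return o
a=np.vstack([np.hstack([crop(t,340,175,60,60),crop(s,265,130,80,60)]),np.hstack([crop(t,215,235,60,60),crop(s,270,255,80,60)])])
print(a.shape);cv2.imwrite('pics/crop1.png',a)
E
```

```text
(600, 700, 3)
```

View pics/crop1.png

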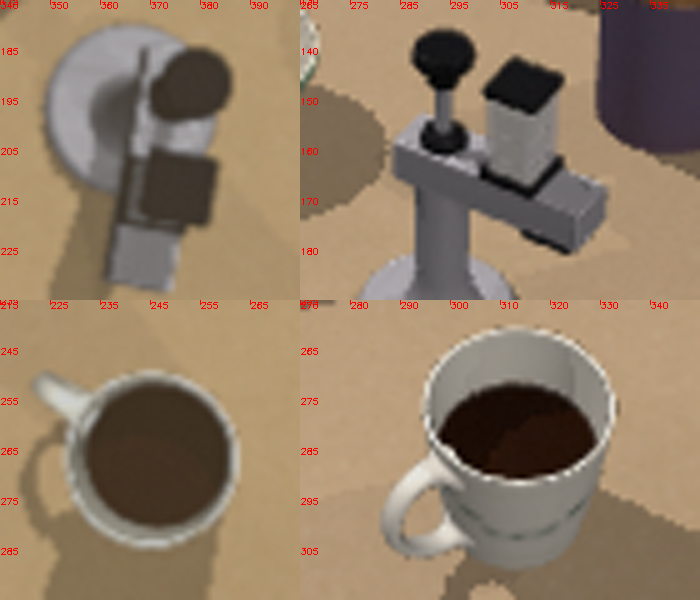

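The crop confirms it. The white mug with black coffee and the leaf band has its rim centred at top (245.5,266) and scene (313.5,276), with the handle tip near top (222.5,250.5). For the dispenser, the cap centre is at top (375.3,212.4), the knob at top (378,191.5), and the head front corners at top (361.5,232) and (374,233.5).

```bash
cat > h.py <<'E'
import numpy as np
from scipy.optimize import least_squares
def load(n):
    d=np.load(n);return float(d['vertical_fov']),float(d['cx']),float(d['cy']),d['extrinsics']
def proj(C,P):
    f=210/np.tan(np.radians(C[0])/2);q=np.linalg.inv(C[3])@np.r_[P,1]
    return np.array([C[1]+f*q[0]/q[2],C[2]+f*q[1]/q[2]])
def back(C,uv,z):
    f=210/np.tan(np.radians(C[0])/2);r=C[3][:3,:3]@[(uv[0]-C[1])/f,(uv[1]-C[2])/f,1];o=C[3][:3,3]
    return o+r*(z-o[2])/r[2]
E
python3 - <<'E'
from h import *
T=load('top0.npz');S=load('scene0.npz')
for n,C,uv,z in [('foot',T,(366,196.5),.013),('capT',T,(375.3,212.4),.208),('capS',S,(309.8,147.3),.208),('knobT',T,(378,191.5),.214),('mugT',T,(245.5,266),.095),('mugS',S,(313.5,276),.095),('hndT',T,(222.5,250.5),.075),('pinkT',T,(185,208),.095)]:
    print(n,np.round(back(C,uv,z),4))
obs=[(T,(366,196.5),(.07,0,.013)),(T,(375.3,212.4),(.012,0,.208)),(S,(309.8,147.3),(.012,0,.208)),
(T,(361.5,232),(-.036,.017,.142)),(T,(374,233.5),(-.036,-.017,.142)),(S,(319,172),(-.036,.017,.142)),(S,(326,167),(-.036,-.017,.142)),(S,(319,180),(-.036,.017,.115)),(T,(378,191.5),(.064,0,None)),]
def W(p,o):
    x,y,z=o; z=p[3] if z is None else z
    c,s=np.cos(p[2]),np.sin(p[2]);return np.array([p[0]+c*x-s*y,p[1]+s*x+c*y,z])
f=lambda p:np.concatenate([proj(C,W(p,o))-uv for C,uv,o in obs])
r=least_squares(f,[.5,-.15,0,.214],loss='soft_l1',x_scale=[.01,.01,.1,.01]);print(r.x);print(f(r.x).reshape(-1,2).round(1))
print('spout',W(r.x,(-.014,0,.109)),'knob',W(r.x,(.064,0,.2)))
E
```

```text
foot [ 0.6647 -0.1497  0.013 ]
capT [ 0.6067 -0.1402  0.208 ]
capS [ 0.6021 -0.1339  0.208 ]
knobT [ 0.6575 -0.145   0.214 ]
mugT [0.4624 0.1825 0.095 ]
mugS [0.4592 0.1867 0.095 ]
hndT [0.5016 0.248  0.075 ]
pinkT [0.6134 0.3502 0.095 ]
[ 0.5952441  -0.13854154 -0.15399064  0.19865416]
[[-0.2  0.1]
 [ 0.1 -0.2]
 [-0.8 -1.8]
 [-0.6 -1. ]
 [-0.  -0.2]
 [ 1.1  1.2]
 [ 0.2 -0.6]
 [ 0.8  0.3]
 [ 0.2  0.3]]
spout [ 0.58140976 -0.13639418  0.109     ] knob [ 0.65848678 -0.14835804  0.2       ]
```

```bash
cat >> h.py <<'E'
def go(p,yaw=None):
    "print shares for the next call to reach p, with the closing line (tool y) at yaw degrees, tool pointing down"
    from bench import sense
    from scipy.spatial.transform import Rotation as Ro
    s=sense();R=s['tcp_rot'];d=R.T@(np.array(p)-s['eef_pos'])/.15
    y=np.arctan2(R[1,1],R[0,1]) if yaw is None else np.radians(yaw)
    G=np.array([[-np.sin(y),np.cos(y),0],[np.cos(y),np.sin(y),0],[0,0,-1]])
    t=Ro.from_matrix(R.T@G).as_rotvec()/.5
    print('t',round(s['clock'],2),'pos',s['eef_pos'].round(4),'yaw',np.degrees(np.arctan2(R[1,1],R[0,1])).round(1),'tilt',np.round(R[:,2],3),'shift',d.round(3),'turn',t.round(3),'F',s['contact_force'].round(2),'gap',round(float(s['finger_gap']),4))
E
python3 -m handwheel '[[-1,-0.5,0,0,0,1,0.6],[-1,-0.5,0,0,0,1,0.6],[-1,-0.5,0,0,0,1,0.6],[-1,-0.5,0,0,0,1,0.6]]' 30
python3 -c "
from h import *
go([.4975,.245,.16],-31)
for uv,z in [((296,155),.17),((273,172),.09)]: print(back(load('top0.npz'),uv,z))"
```

```text
clock: 1.1
eef_pos: [0.2691, 0.4469, 0.2057]
tcp_rot: [[-0.732, 0.682, 0.001], [0.682, 0.732, -0.0], [-0.001, 0.0, -1.0]]
contact_force: [0.6, 0.5, -0.2]
finger_gap: 0.0578
finger_force: 0.0
t 1.1 pos [0.2691 0.4469 0.2057] yaw 47.0 tilt [ 0.001 -0.    -1.   ] shift [-2.031  0.053  0.306] turn [2.000e-03 1.000e-03 2.724e+00] F [ 0.62  0.5  -0.17] gap 0.0578
[0.75072573 0.05613551 0.17      ]
[0.71753375 0.11610329 0.09      ]
```

```bash
python3 -m handwheel '[[-1,0,0,0,0,1,0.5],[-1,0,0,0,0,1,0.5],[-1,0,0,0,0,1,0.5],[-1,0,0,0,0,1,0.5]]' >/dev/null
python3 -c "
from h import *
go([.4975,.245,.16],-31)"
```

```text
t 1.6 pos [0.378  0.3467 0.2055] yaw 18.6 tilt [-0.     0.001 -1.   ] shift [-0.897  0.539  0.303] turn [-1.000e-03 -1.000e-03  1.731e+00] F [0.17 0.65 0.71] gap 0.0471
```

```bash
python3 -m handwheel '[[-0.9,0.54,0,0,0,0.87,0.5],[-0.9,0.54,0,0,0,0.87,0.5],[-0.9,0.54,0,0,0,0.87,0.5],[-0.9,0.54,0,0,0,0.87,0.5]]' >/dev/null
python3 -m handwheel '[[0,0,0,0,0,0.87,0.5],[0,0,0,0,0,0.87,0.5],[0,0,0,0,0,0.87,0.5],[0,0,0,0,0,0.87,0.5]]' >/dev/null
python3 - <<'E'
from h import *
from bench import cams,sense
import cv2
go([.4975,.245,.041],-31)
s=sense();c=cams.camera('wrist')
M=np.eye(4);M[:3,:3]=s['tcp_rot'];M[:3,3]=s['eef_pos']
np.savez('wrist1.npz',vertical_fov=c['vertical_fov'],cx=c['cx'],cy=c['cy'],extrinsics=M@c['mount'])
C=load('wrist1.npz');im=c['image']
for P in [(.4975,.245,.08),(.461,.184,.095)]:
    uv=proj(C,P);print(uv);cv2.circle(im,tuple(int(v) for v in uv),3,(0,0,255),-1)
cv2.imwrite('pics/w1.png',im)
E
```

```text
t 2.6 pos [0.4955 0.2467 0.2056] yaw -30.9 tilt [-0.001  0.001 -1.   ] shift [-0.003  0.019  1.097] turn [-0.003 -0.001  0.002] F [0.44 0.54 0.59] gap 0.0466
[284.89479836 202.95904126]
[284.84910964 282.19790144]
```

View pics/w1.png

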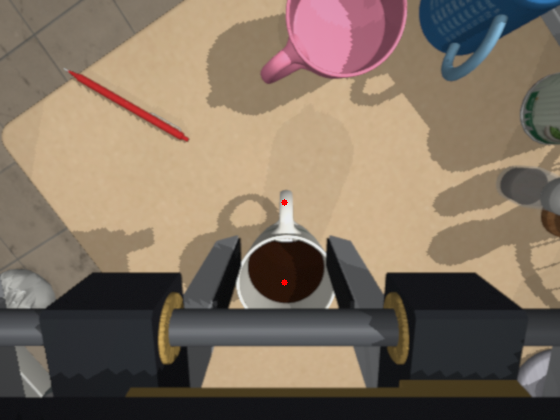

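The wrist view shows the handle pointing up in the picture, tip at (286,191) and rim centred near (287,279). That agrees with the prediction to within 2 mm, so I'll descend and pinch.

```bash
python3 -m handwheel '[[0,0.02,0.5,0,0,0,0.5],[0,0.02,1,0,0,0,0.5],[0,0.02,1,0,0,0,0.5],[0,0.02,1,0,0,0,0.5]]' 30 >/dev/null
python3 -m handwheel '[[0,0,0.09,0,0,0,0.5],[0,0,0.09,0,0,0,0.5],[0,0,0.09,0,0,0,0.2],[0,0,0.09,0,0,0,0],[0,0,0.09,0,0,0,0],[0,0,0.09,0,0,0,0],[0,0,0.09,0,0,0,0],[0,0,0.09,0,0,0,0],[0,0,0.09,0,0,0,0]]' 30
python3 -c "
from h import *
go([.592,-.066,.041],-9)"
```

```text
clock: 4.28
eef_pos: [0.5001, 0.2434, 0.0422]
tcp_rot: [[0.519, 0.855, 0.001], [0.855, -0.519, 0.001], [0.001, 0.0, -1.0]]
contact_force: [0.1, 0.8, 3.0]
finger_gap: 0.0158
finger_force: 29.2
t 4.28 pos [0.5001 0.2434 0.0422] yaw -31.2 tilt [ 0.001  0.001 -1.   ] shift [-1.446  1.593  0.007] turn [ 0.001 -0.002 -0.776] F [0.1  0.76 3.01] gap 0.0158
```

```bash
python3 -m handwheel '[[-0.06,0.06,0,0,0,-0.03,0],[-0.12,0.13,0,0,0,-0.06,0],[-0.18,0.19,0,0,0,-0.1,0],[-0.24,0.26,0,0,0,-0.13,0],[-0.3,0.32,0,0,0,-0.16,0],[-0.36,0.39,0,0,0,-0.2,0],[-0.42,0.45,0,0,0,-0.23,0],[-0.48,0.52,0,0,0,-0.26,0],[-0.54,0.58,0,0,0,-0.3,0],[-0.6,0.65,0,0,0,-0.33,0],[-0.66,0.71,0,0,0,-0.36,0],[-0.73,0.78,0,0,0,-0.4,0],[-0.73,0.78,0,0,0,-0.4,0]]' 30
python3 -c "
from h import *
go([.587,-.0655,.042],-9)
from bench import cams
import cv2
c=cams.camera('scene');cv2.imwrite('pics/s1.png',c['image'][120:330,180:460])"
```

```text
clock: 5.9
eef_pos: [0.5431, 0.0881, 0.042]
tcp_rot: [[0.339, 0.941, -0.0], [0.941, -0.339, -0.0], [-0.0, 0.0, -1.0]]
contact_force: [-0.2, -0.1, 2.2]
finger_gap: 0.0158
finger_force: 29.1
t 5.9 pos [0.5431 0.0881 0.042 ] yaw -19.8 tilt [-0. -0. -1.] shift [-0.864  0.623  0.   ] turn [-0.     0.001 -0.378] F [-0.17 -0.08  2.23] gap 0.0158
```

View pics/s1.png

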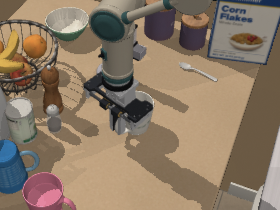

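The scene view shows the mug upright and following the gripper, at about (140,110) in the crop. I'll go most of the rest of the way, then measure.

```bash
python3 -m handwheel '[[-0.06,0.04,0,0,0,-0.03,0],[-0.12,0.09,0,0,0,-0.06,0],[-0.18,0.13,0,0,0,-0.09,0],[-0.24,0.17,0,0,0,-0.12,0],[-0.3,0.22,0,0,0,-0.15,0],[-0.36,0.26,0,0,0,-0.19,0],[-0.42,0.3,0,0,0,-0.22,0],[-0.48,0.35,0,0,0,-0.25,0],[-0.54,0.39,0,0,0,-0.28,0],[-0.54,0.39,0,0,0,-0.28,0]]' 30
python3 - <<'E'
from h import *
go([.587,-.0655,.042],-9)
from bench import cams,sense
import cv2
s=sense();c=cams.camera('wrist');M=np.eye(4);M[:3,:3]=s['tcp_rot'];M[:3,3]=s['eef_pos']
np.savez('wrist2.npz',vertical_fov=c['vertical_fov'],cx=c['cx'],cy=c['cy'],extrinsics=M@c['mount'])
t=cams.camera('top');sc=cams.camera('scene')
def z(im,c,r,w,h):
    o=cv2.resize(im[r:r+h,c:c+w],(400,300),interpolation=cv2.INTER_CUBIC);k=400/w
    for i in range(0,w,10): cv2.putText(o,str(c+i),(int(i*k),8),0,.3,(0,0,255),1)
    for i in range(0,h,10): cv2.putText(o,str(r+i),(0,int(i*k)+4),0,.3,(0,0,255),1)
    return o
cv2.imwrite('pics/m2.png',np.vstack([np.hstack([z(t['image'],300,175,100,75),z(sc['image'],260,150,100,75)]),np.hstack([cv2.resize(c['image'],(400,300)),np.zeros((300,400,3),np.uint8)])]))
E
```

```text
clock: 7.2
eef_pos: [0.5707, -0.0071, 0.0421]
tcp_rot: [[0.204, 0.979, -0.0], [0.979, -0.204, 0.0], [0.0, -0.0, -1.0]]
contact_force: [-0.6, 1.8, 3.3]
finger_gap: 0.016
finger_force: 29.3
t 7.2 pos [ 0.5707 -0.0071  0.0421] yaw -11.8 tilt [-0.  0. -1.] shift [-0.359  0.186  0.   ] turn [-0.001 -0.001 -0.097] F [-0.57  1.84  3.33] gap 0.016
```

View pics/m2.png

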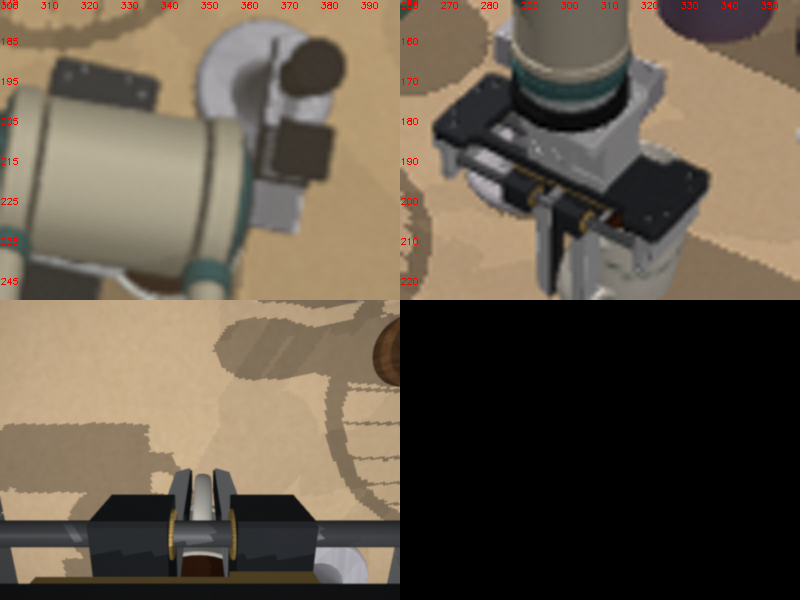

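The wrist view shows the mug still aligned in the pinch, with the handle between the pads and coffee centred behind it. I'll do the last 6 cm slowly.

```bash
python3 -m handwheel '[[-0.04,0.02,0,0,0,-0.01,0],[-0.08,0.04,0,0,0,-0.02,0],[-0.12,0.06,0,0,0,-0.03,0],[-0.16,0.08,0,0,0,-0.04,0],[-0.2,0.1,0,0,0,-0.06,0],[-0.24,0.12,0,0,0,-0.07,0],[-0.24,0.12,0,0,0,-0.07,0]]' 30
python3 - <<'E'
from h import *
go([.587,-.0655,.042],-9)
from bench import cams
import cv2
t=cams.camera('top');sc=cams.camera('scene')
z=lambda im,c,r,w,h:cv2.resize(im[r:r+h,c:c+w],(400,300),interpolation=cv2.INTER_CUBIC)
cv2.imwrite('pics/m3.png',np.hstack([z(t['image'],300,175,100,75),z(sc['image'],240,60,160,120)]))
E
```

```text
clock: 8.22
eef_pos: [0.5809, -0.0454, 0.0422]
tcp_rot: [[0.169, 0.986, -0.0], [0.986, -0.169, 0.001], [0.001, -0.0, -1.0]]
contact_force: [-1.3, 2.8, 4.8]
finger_gap: 0.0157
finger_force: 29.5
t 8.22 pos [ 0.5809 -0.0454  0.0422] yaw -9.8 tilt [-0.     0.001 -1.   ] shift [-0.125  0.063  0.001] turn [-0.001 -0.002 -0.026] F [-1.29  2.8   4.81] gap 0.0157
```

View pics/m3.png

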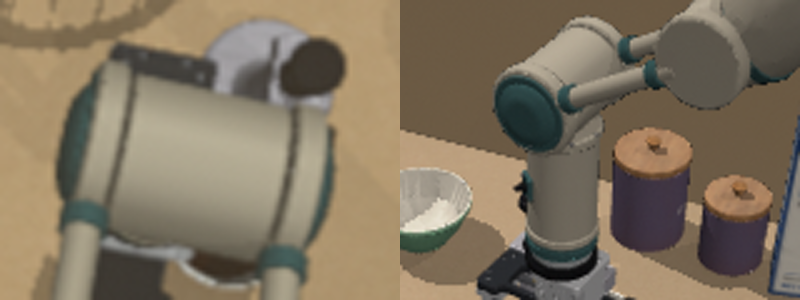

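The forearm is well above the dispenser, so there is clearance. I'll finish the slide and release.

```bash
python3 -m handwheel '[[-0.03,0.02,0,0,0,-0.01,0],[-0.06,0.03,0,0,0,-0.01,0],[-0.09,0.05,0,0,0,-0.02,0],[-0.125,0.06,0,0,0,-0.03,0],[-0.125,0.06,0,0,0,-0.03,0]]' 30
python3 -m handwheel '[[0,0,0,0,0,0,0.2],[0,0,0,0,0,0,0.35],[0,0,0,0,0,0,0.4],[0,0,0,0,0,0,0.4],[0,0,0,0,0,0,0.4]]' | grep -v rot
python3 -c "
from h import *
go([.587,.02,.2],None)"
```

```text
clock: 8.95
eef_pos: [0.5866, -0.0652, 0.0423]
tcp_rot: [[0.155, 0.988, -0.0], [0.988, -0.155, 0.002], [0.002, -0.0, -1.0]]
contact_force: [-1.0, 3.7, 6.0]
finger_gap: 0.0157
finger_force: 29.6
clock: 9.57
eef_pos: [0.5867, -0.0662, 0.0418]
contact_force: [0.4, 1.1, 0.0]
finger_gap: 0.037
finger_force: 0.0
t 9.57 pos [ 0.5867 -0.0662  0.0418] yaw -8.9 tilt [-0. -0. -1.] shift [ 0.568 -0.087 -1.054] turn [-0.  0.  0.] F [0.39 1.1  0.01] gap 0.037
```

```bash
python3 -m handwheel '[[0,0,-0.2,0,0,0,0.4],[0,0,-0.5,0,0,0,0.4],[0,0,-1,0,0,0,0.4],[0.3,0,-1,0,0,0,0.4],[0.8,0,-1,0,0,0,0],[1,0,-1,0,0,0,0],[1,0,-1,0,0,0,0],[1,0,-1,0,0,0,0]]' | grep -v rot
python3 - <<'E'
from h import *
go([.6585,-.148,.27],None)
from bench import cams
import cv2
def z(im,c,r,w,h):
    o=cv2.resize(im[r:r+h,c:c+w],(400,300),interpolation=cv2.INTER_CUBIC);k=400/w
    for i in range(0,w,10): cv2.putText(o,str(c+i),(int(i*k),8),0,.3,(0,0,255),1)
    for i in range(0,h,10): cv2.putText(o,str(r+i),(0,int(i*k)+4),0,.3,(0,0,255),1)
    return o
t=cams.camera('top');sc=cams.camera('scene')
cv2.imwrite('pics/m4.png',np.hstack([z(t['image'],330,175,80,60),z(sc['image'],265,130,80,60)]))
E
```

```text
clock: 10.58
eef_pos: [0.6097, 0.0815, 0.1918]
contact_force: [-0.2, 0.1, -0.3]
finger_gap: 0.0017
finger_force: 0.0
t 10.57 pos [0.6097 0.0815 0.1918] yaw -8.9 tilt [-0.    -0.001 -1.   ] shift [-1.462  0.557 -0.52 ] turn [-0.001  0.002  0.   ] F [-0.2   0.1  -0.32] gap 0.0017
```

View pics/m4.png

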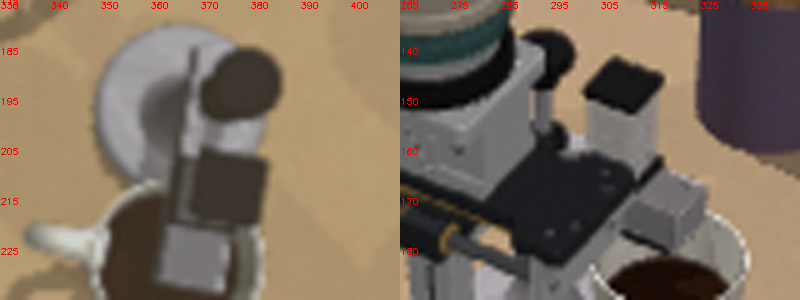

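The top view shows the rim spanning columns 348 to 381 with its top near row 211, so its centre is near (364.5,228), below the head. I'll check that against the spout.

```bash
python3 - <<'E'
from h import *
T=load('top0.npz');p=back(T,(364.5,228),.095);print(p,p[:2]-[.5814,-.1364]); print(proj(T,(.5814,-.1364,.095)))
E
python3 -m handwheel '[[-0.2,0.1,-0.6,0,0,0,0],[-0.5,0.25,-0.6,0,0,0,0],[-0.75,0.4,-0.6,0,0,0,0],[-1,0.56,-0.6,0,0,0,0],[-1,0.56,-0.6,0,0,0,0],[-1,0.56,-0.6,0,0,0,0]]' | grep -v rot
python3 -c "
from h import *
go([.6585,-.148,.24],None)"
```

```text
[ 0.5716797  -0.13306228  0.095     ] [-0.0097203   0.00333772]
[365.79641511 224.4028235 ]
clock: 11.42
eef_pos: [0.6691, -0.0798, 0.2817]
contact_force: [0.1, 0.2, -0.1]
finger_gap: 0.0002
finger_force: 0.0
t 11.43 pos [ 0.6691 -0.0798  0.2817] yaw -9.0 tilt [-0.001  0.001 -1.   ] shift [-0.46   0.002  0.277] turn [-0.002 -0.001 -0.   ] F [ 0.08  0.25 -0.11] gap 0.0002
```

The mouth is about 10 mm from the spout centre, which is within 25 mm. I'll move over the knob and feel down.

```bash
python3 -m handwheel '[[-0.25,0,0,0,0,0,0],[-0.46,0,0,0,0,0,0],[-0.46,0,0.1,0,0,0,0],[-0.46,0,0.25,0,0,0,0],[-0.46,0,0.25,0,0,0,0],[-0.46,0,0.25,0,0,0,0]]' | grep -v rot
for i in 1 2 3; do :; done
python3 -m handwheel '[[0,0,0.03,0,0,0,0],[0,0,0.06,0,0,0,0],[0,0,0.09,0,0,0,0],[0,0,0.12,0,0,0,0],[0,0,0.12,0,0,0,0]]' | grep -v rot
```

```text
clock: 12.18
eef_pos: [0.6592, -0.146, 0.2448]
contact_force: [-0.2, 0.1, -0.2]
finger_gap: 0.0002
finger_force: 0.0
clock: 12.8
eef_pos: [0.6588, -0.1472, 0.2258]
contact_force: [0.1, 0.4, -0.2]
finger_gap: 0.0005
finger_force: 0.0
```

```bash
python3 -m handwheel '[[0,0,0.02,0,0,0,0],[0,0,0.04,0,0,0,0],[0,0,0.06,0,0,0,0],[0,0,0.06,0,0,0,0]]' | egrep 'eef|contact'
python3 -m handwheel '[[0,0,0.02,0,0,0,0],[0,0,0.04,0,0,0,0],[0,0,0.06,0,0,0,0],[0,0,0.06,0,0,0,0]]' | egrep 'eef|contact'
```

```text
eef_pos: [0.6589, -0.1472, 0.2171]
contact_force: [0.2, -0.0, 0.3]
eef_pos: [0.6591, -0.1473, 0.2085]
contact_force: [0.5, -1.1, 2.0]
```

```bash
python3 -m handwheel '[[0,0,0.02,0,0,0,0],[0,0,0.04,0,0,0,0],[0,0,0.04,0,0,0,0]]' | egrep 'eef|contact'
python3 -m handwheel '[[0,0,0.02,0,0,0,0],[0,0,0.04,0,0,0,0],[0,0,0.04,0,0,0,0]]' | egrep 'eef|contact'
```

```text
eef_pos: [0.6591, -0.1472, 0.2024]
contact_force: [0.1, -0.1, 2.5]
eef_pos: [0.6591, -0.1473, 0.1963]
contact_force: [-1.2, 0.4, 4.8]
```

```bash
python3 -m handwheel '[[0,0,0.02,0,0,0,0],[0,0,0.027,0,0,0,0],[0,0,0.027,0,0,0,0]]' | egrep 'eef|contact'
python3 -m handwheel '[[0,0,0.01,0,0,0,0],[0,0,0.014,0,0,0,0],[0,0,0.014,0,0,0,0]]' | egrep 'eef|contact'
```

```text
eef_pos: [0.6591, -0.1473, 0.1925]
contact_force: [-0.9, 0.4, 4.4]
eef_pos: [0.6591, -0.1473, 0.1911]
contact_force: [-2.3, 0.5, 7.1]
```

```bash
for i in 1; do python3 -m handwheel '[[0,0,0.007,0,0,0,0],[0,0,0.007,0,0,0,0],[0,0,0.007,0,0,0,0]]' | egrep 'clock|eef|contact'; done; python3 -c "
from bench import sense,cams
import numpy as np
for i in range(4):
    s=sense();print(s['eef_pos'][2].round(5),s['contact_force'].round(1));cams.camera('scene')"
```

```text
clock: 15.68
eef_pos: [0.6591, -0.1473, 0.191]
contact_force: [-2.5, 1.8, 10.8]
0.19098 [-2.5  1.8 10.8]
0.191 [-2.7  1.   9.4]
0.19098 [-3.   0.5 10. ]
0.19097 [-2.5  1.4 10. ]
```

The stop is at z = 0.191, where force rose from 7 to 10 N with no travel. I'll hold, then let it up and check the mug.

```bash
python3 -m handwheel '[[0,0,0,0,0,0,0],[0,0,0,0,0,0,0],[0,0,0,0,0,0,0],[0,0,-0.04,0,0,0,0],[0,0,-0.08,0,0,0,0],[0,0,-0.12,0,0,0,0],[0,0,-0.16,0,0,0,0],[0,0,-0.2,0,0,0,0],[0,0,-0.2,0,0,0,0],[0,0,-0.2,0,0,0,0],[0,0,-0.2,0,0,0,0]]' | egrep 'clock|eef|contact'
python3 - <<'E'
from bench import cams,spotter
import cv2,numpy as np
s=cams.camera('scene')
for q in ['lump1']:
    for d in spotter.masks_of(q,s)[:4]: print(q,round(d['p'],2),d['pixel'],d['pixels'].sum())
z=lambda im,c,r,w,h:cv2.resize(im[r:r+h,c:c+w],(400,300),interpolation=cv2.INTER_CUBIC)
cv2.imwrite('pics/m5.png',z(s['image'],285,140,80,60))
E
```

```text
clock: 17.25
eef_pos: [0.6588, -0.1472, 0.2188]
contact_force: [0.1, -0.5, -0.8]
```

View pics/m5.png

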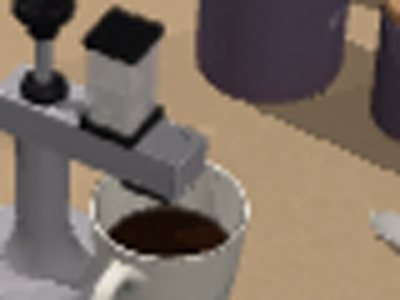

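```bash
python3 - <<'E'
from bench import cams
import cv2,numpy as np
n=cams.camera('scene')['image'];o=cv2.imread('pics/scene0.png');cv2.imwrite('pics/scene_s1.png',n)
for c in (305,308,312): print(c,o[148:170,c].mean(1).astype(int).tolist(),'\n   ',n[148:170,c].mean(1).astype(int).tolist())
d=np.abs(n.astype(int)-o).max(2)[140:175,298:330]; print(np.argwhere(d>25).shape)
E
```

```text
305 [22, 17, 31, 118, 122, 118, 117, 116, 119, 123, 118, 117, 115, 120, 122, 118, 117, 44, 12, 27, 79, 83] 
    [16, 14, 34, 117, 125, 124, 125, 127, 128, 126, 120, 118, 117, 121, 124, 119, 118, 46, 13, 27, 80, 85]
308 [23, 22, 18, 35, 117, 123, 118, 116, 116, 117, 112, 117, 117, 116, 116, 112, 116, 116, 60, 17, 27, 78] 
    [15, 16, 16, 35, 107, 125, 128, 128, 128, 127, 126, 120, 119, 118, 118, 114, 119, 118, 61, 18, 27, 80]
312 [22, 22, 20, 21, 71, 119, 126, 126, 126, 130, 127, 126, 125, 128, 118, 126, 124, 96, 37, 19, 44, 108] 
    [16, 17, 18, 21, 69, 122, 132, 136, 137, 133, 128, 128, 128, 131, 135, 129, 125, 98, 38, 20, 45, 110]
(14, 2)
```

Magazine rows 152 to 158 changed: the stack dropped by one lump, so the first lump was delivered. Returning +0.2 gives the same stop pose (about 10 N), so I'll do the second stroke with that.

```bash
python3 -m handwheel '[[0,0,0.03,0,0,0,0],[0,0,0.06,0,0,0,0],[0,0,0.09,0,0,0,0],[0,0,0.12,0,0,0,0],[0,0,0.15,0,0,0,0],[0,0,0.17,0,0,0,0],[0,0,0.185,0,0,0,0],[0,0,0.195,0,0,0,0],[0,0,0.2,0,0,0,0],[0,0,0.2,0,0,0,0],[0,0,0.2,0,0,0,0],[0,0,0.2,0,0,0,0],[0,0,0.2,0,0,0,0],[0,0,0.2,0,0,0,0]]' | egrep 'clock|eef|contact'
```

```text
clock: 19.15
eef_pos: [0.6591, -0.1473, 0.191]
contact_force: [-2.8, 1.1, 9.6]
```

```bash
python3 -m handwheel '[[0,0,0,0,0,0,0],[0,0,0,0,0,0,0],[0,0,-0.04,0,0,0,0],[0,0,-0.08,0,0,0,0],[0,0,-0.12,0,0,0,0],[0,0,-0.16,0,0,0,0],[0,0,-0.2,0,0,0,0],[0,0,-0.3,0,0,0,0],[0,0,-0.5,0,0,0,0],[0,0,-0.6,0,0,0,0],[0.3,0,-0.6,0,0,0,0],[0.7,0,-0.6,0,0,0,0],[1,0,-0.6,0,0,0,0],[1,0,-0.6,0,0,0,0],[1,0,-0.6,0,0,0,0]]' | egrep 'clock|eef|contact'
python3 - <<'E'
from bench import cams
import cv2,numpy as np
c=cams.camera('scene')['image'];t=cams.camera('top')['image'];o=cv2.imread('pics/scene0.png')
for k in (305,308,312): print(k,o[148:170,k].mean(1).astype(int).tolist(),'\n   ',c[148:170,k].mean(1).astype(int).tolist())
z=lambda im,c,r,w,h:cv2.resize(im[r:r+h,c:c+w],(400,300),interpolation=cv2.INTER_CUBIC)
cv2.imwrite('pics/m6.png',np.hstack([z(c,265,130,80,60),z(t,330,185,80,60)]))
E
```

```text
clock: 21.02
eef_pos: [0.6822, 0.0005, 0.2793]
contact_force: [-0.1, -0.6, 0.6]
305 [22, 17, 31, 118, 122, 118, 117, 116, 119, 123, 118, 117, 115, 120, 122, 118, 117, 44, 12, 27, 79, 83] 
    [23, 18, 35, 118, 125, 125, 125, 125, 125, 125, 118, 114, 124, 128, 126, 120, 119, 46, 12, 27, 81, 85]
308 [23, 22, 18, 35, 117, 123, 118, 116, 116, 117, 112, 117, 117, 116, 116, 112, 116, 116, 60, 17, 27, 78] 
    [23, 23, 21, 35, 114, 121, 121, 121, 121, 114, 126, 129, 128, 129, 127, 127, 121, 119, 61, 18, 29, 79]
312 [22, 22, 20, 21, 71, 119, 126, 126, 126, 130, 127, 126, 125, 128, 118, 126, 124, 96, 37, 19, 44, 108] 
    [22, 24, 22, 22, 69, 123, 127, 127, 127, 127, 127, 131, 136, 140, 129, 128, 126, 99, 38, 20, 46, 111]
```

View pics/m6.png

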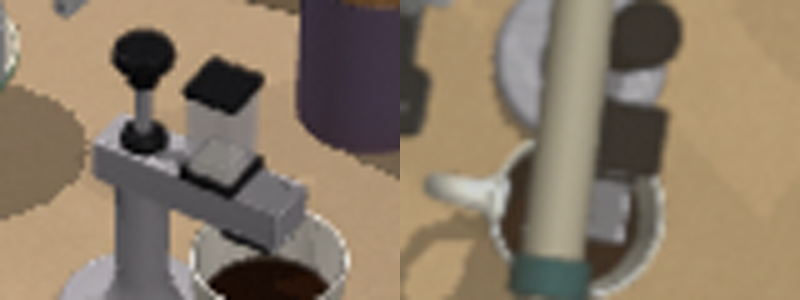

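The magazine is down by two lumps, with the top of lump 4 visible low in it. The knob is right up, the mug stands under the spout, and the robot is clear, so I'll hand in.

```bash
python3 -c "
from bench import ticket
print(ticket.hand_in())"
```

```text
the job is handed in; nothing more can be done
None
```

The mug stands released about 10 mm off the spout's centre, and the knob had two full strokes to its stop at about 10 N each; the magazine dropped by two lumps, though coffee hides them in the mug, and the job is handed in (no verdict returned).

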